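# Tally the tangerines and hold the trug ready

### The job

Clock the tangerines out on the tally counter: swing its lever all the way to the stop and let it spring back. Then take the trug with the two tangerines by its handle, lift it about 15 cm above the board without spilling them, and finish while still holding it there, level and steady in the gripper. Leave the trug of spice jars and everything else on the board where it stands.

Things in the scene. Friction and masses are not known exactly. Their poses are not given: they have to be found in the camera images.
- fruit_trug: light-wood tray 170 (its x) by 110 mm (its y), walls 30 high and 6 thick, floor 6 thick, with a rigid bridge handle along x over its middle: flat-sided bar 14 mm thick (y), 22 tall, centre 125 mm above the underside, on two uprights at x = +-75 mm. Origin: centre of its underside. Loose on the board. This one holds two tangerines, about 0.5 kg in all (0.35 to 0.75).
- fruit_trug_handle (a point): centre of that trug's handle bar, midway along it and at mid height; axes as the trug's
- tangerine_1: mandarin orange, squat ball 56 mm across and 47 mm high with a flat foot; origin at the centre of its underside. Lies loose in the fruit trug.
- tangerine_2: mandarin orange, squat ball 56 mm across and 47 mm high with a flat foot; origin at the centre of its underside. Lies loose in the fruit trug.
- counter: tally counter, fixed to the board: grey painted metal case 110 mm (its x) by 90 mm (its y), 42 mm high, on a 122 by 102 mm foot; origin at the centre of its underside. A flat steel lever turns on its top about an upright axis through the origin
- lever_pivot (a point): point on the lever's upright axis, 47 mm above the counter's underside, x and y axes as the counter's; does not move
- lever_post (a point): top centre of the lever's thumb post, a black upright round peg 14 mm across at the lever's end, 70 mm from the axis; its top is 83 mm above the counter's underside and 29 mm above the lever's flat bar (13 mm wide). Moves with the lever
- advance (a joint): angle of the counter's lever: 0 at rest, when it points along the counter's own -y; it swings anticlockwise seen from above (towards the counter's +x) to a hard stop at 0.9. A spring pulls it back to 0: about 1 N at the post at rest, 3 N at the stop
- board: fixed wooden pastry board 500 mm (x) by 800 mm (y), 18 mm thick; its top is at world z = 0.018; origin at the centre of its underside. The trugs, the counter and the bystanders stand on it
- jar_trug: light-wood tray 170 (its x) by 110 mm (its y), walls 30 high and 6 thick, floor 6 thick, with a rigid bridge handle along x over its middle: flat-sided bar 14 mm thick (y), 22 tall, centre 125 mm above the underside, on two uprights at x = +-75 mm. Origin: centre of its underside. Loose on the board. This one holds two spice jars and is to be left alone.
- spice_jar_1: glass jar 42 mm across, 62 mm high, in the jar trug; origin at the centre of its underside
- spice_jar_2: as spice_jar_1
- spoon: bystander: steel spoon 160 mm long lying along its x on the board between the places of the trugs and counter
- cutter: bystander: steel ring cutter 44 mm across, 28 mm high, on the board between the places of the trugs and counter
- loose_tangerine: mandarin orange, squat ball 56 mm across and 47 mm high with a flat foot; origin at the centre of its underside. Bystander on the far part of the board.
- mug: bystander: white mug 80 mm across, 90 mm high, on the far part of the board
- flour_jar: bystander: jar of flour 90 mm across, 120 mm high, on the far part of the board
- pepper_mill: bystander: wooden mill 54 mm across, 150 mm high, on the far part of the board
Mind the look-alikes: they are no part of the job. What is shaped like the fruit_trug but red is not meant. Leave any blue look-alike of the tangerine_1 alone.

How it is judged:
By the outcome, as a careful person would: the job done as asked, in the order asked, and still so for the second after the job is handed in, while the arm keeps its last pose, push and grip.
It also fails if it takes over 58 s, if anything falls off the work surface, if the arm or the gripper's body presses on something with over 40 N, if the wrist force passes 120 N, or if a joint passes its speed limit or range.

### The arm

A 7-joint arm with a two-finger parallel gripper is mounted at the origin on the work surface. World frame = base frame: x ahead of the robot, y to its left, z up, the work surface at z = 0. Lengths are in m, angles in rad, forces in N, time in s.
With the tool pointing down it reaches from about 0.425 to 1.025 m from the base axis. Payload 9.4 kg.
Tool frame: the origin (TCP) lies at the very end of the fingers, on their centre line; the grasp point (between the pads) lies env.pinch_z behind it (env.pinch_z is the distance from the TCP to the grasp point, in m); z points along the fingers, y is the line along which they close (so a half turn about z gives the same grasp; the last joint's range is limited). The gripper opens to 85 mm and grips with 20 to 120 N. Pads are 22 mm wide; open, the fingers measure 114 mm over their backs; the gripper's body (76 mm by 85 mm) begins 54 mm behind the grasp point. The pads swing forward as they close: fully open they stand 13 mm farther back than shut.
Start: joints at [-0.077, 0.599, -0.003, 1.599, 0.002, 0.943, -0.08], TCP at [0.725, -0, 0.231] pointing down, gripper open.
Joint ranges: [-2.57, 2.57], [-0.35, 1.97], [-1.29, 1.29], [0.11, 2.56], [-1.05, 4.19], [0.11, 1.86], [-2.63, 2.63]. Speed limits (rad/s): [2.22, 2.22, 3.01, 3.01, 3.14, 3.14, 3.14].

### API

Orientations are given as a unit quaternion [x, y, z, w].
In Python, from station import sensors, optics, job, finder, env gives the robot as it stands. The module is installed in compiled form; this text tells all that it offers.
- The arm moves only by the shell command python3 -m inch 'ROWS'. ROWS is JSON, a list that holds one entry, the list of rows, each a list of 7 numbers: the shift along the tool's x, y, z in units of 40 mm (1.0 is 40 mm), then the turn, a rotation vector about the tool's x, y, z in units of 5 degrees (1.0 is 5 degrees), then the closure, from -1 (fully open) to 1 (shut), so that 0 is half open. In form: [[[x, y, z, wx, wy, wz, grip], ...]]. A call has 1 to 5 rows; each row is the pose to reach, as a shift and turn from the pose commanded when the call began, along the tool's axes at that moment; what a row does not reach only later rows make up. A row lasts 1/12 s, in which the tool goes at most 41.7 mm and 7.16 degrees, less where a joint would pass 70% of its speed; a pose out of reach is approached as far as the arm can. A call with a gripper value outside its range is refused whole. The fingers move at their own pace and stop on an object; the grip force is fixed at half the most. Time passes only in rows, so rows that repeat a pose let the fingers close. It gives the time, the measured TCP pose, the force, the opening and the grip force at its end, in the units of the state.
- sensors.get_state(): the state, without advancing time (a new reading comes with each control period).
- optics.grab_frame(name): name is "scene" or "side" or "wrist"; returns a dict with "img" (480x640x3 uint8, red, green, blue), "fx", "fy", "cx", "cy" (pixels), "R" (3x3) and "t" (3): a world point X has camera coordinates R X + t. Camera axes: x right, y down, z forward; pixel columns grow to the right and rows downward; lengths in m; the calibration is good to about 2 mm. A picture is of the moment at which its call begins. There is no depth.
- job.finish_job(): hands the job in; it is judged then, once.
Trained networks look in a picture, given as the dict that the camera call returned (one of the last four; its "shot" number tells which), for a name from the list of things; names that differ only in an ending like _2 or _b are one class to them, and where a whole thing is asked for, a point or a joint stands for the part that bears it (a point fixed in the world has none). Each returns a list of dicts, best first, with "conf" (0 to 1); they miss things now and then, are a little off and sometimes report something else, mostly with a low value. They report only what shows in the picture. A call takes as long as a camera call. They do not tell look-alikes from the thing itself.
- finder.look_for(picture, name): "point" ([column, row] in pixels, amid what is visible of it).
- finder.mark_of(picture, name): "point" ([column, row] in pixels: a listed point, or the origin of a listed thing).
The state is a dict: "time_s": time; "joint_pos": joint angles; "qd": joint speeds; "joint_torque": joint torques, N m; "position": TCP position; "tcp_rot": TCP orientation; "wrist_force": force on the tool from outside, world axes, zero at the start; "torque": the same for the moment, N m; "opening": opening from 0.0 (shut) to 1.0 (fully open); "finger_force": force on a finger pad.
Only numpy, scipy, OpenCV 4.12 (cv2) and the standard library are available. Lean on these libraries where they do the work, as an engineer would, in place of code of your own. Each camera call takes 0.05 s, during which the arm holds its last target. There are 200 camera calls.

## Working session

There is one attempt and no reset: what is moved stays moved. The work goes in short steps, Python scripts to look and compute and a shell command to move; the robot and the scene stay as the last step left them, time stands still between calls to the robot, and variables do not carry over. Pictures are saved under pics/ and viewed, at most 10 in all, crops included, and the job is handed in when it is done.

```bash
mkdir -p pics
cat > h.py <<'E'
import numpy as np, cv2
from station import sensors, optics, job, finder, env
def ray(p,px):
    d=np.array([(px[0]-p['cx'])/p['fx'],(px[1]-p['cy'])/p['fy'],1.])
    R=np.array(p['R']);return -R.T@np.array(p['t']),R.T@d
def atz(p,px,z):
    o,d=ray(p,px);return o+d*(z-o[2])/d[2]
def tri(l):
    A=np.zeros((3,3));b=np.zeros(3)
    for p,px in l:
        o,d=ray(p,px);d=d/np.linalg.norm(d);M=np.eye(3)-np.outer(d,d);A+=M;b+=M@o
    return np.linalg.solve(A,b)
def proj(p,X):
    c=np.array(p['R'])@X+np.array(p['t']);return [p['fx']*c[0]/c[2]+p['cx'],p['fy']*c[1]/c[2]+p['cy']]
def save(p,n): cv2.imwrite('pics/'+n,p['img'][:,:,::-1])
E
python3 - <<'E'
from h import *
s=sensors.get_state();print({k:np.round(v,3).tolist() for k,v in s.items()},env.pinch_z)
for c in ('scene','side'):
    p=optics.grab_frame(c);save(p,c+'0.png')
    print(c,np.round(-np.array(p['R']).T@np.array(p['t']),2))
    for n,z in [('fruit_trug',.018),('fruit_trug_handle',.143),('tangerine_1',.024),('counter',.018),('lever_pivot',.065),('lever_post',.101),('spoon',.018),('cutter',.018)]:
        for r in finder.mark_of(p,n)[:5]: print(n,np.round(r['point']),round(r['conf'],2),np.round(atz(p,r['point'],z),3))
E
```

```text
{'time_s': 0.0, 'joint_pos': [-0.077, 0.6, -0.003, 1.6, 0.002, 0.943, -0.08], 'qd': [-0.001, 0.001, -0.001, -0.0, 0.001, 0.001, -0.001], 'joint_torque': [-0.001, -77.644, 1.565, -25.8, 0.012, 0.009, 0.0], 'position': [0.725, -0.0, 0.23], 'tcp_rot': [0.707, 0.707, -0.001, -0.001], 'wrist_force': [-0.174, -0.518, -0.106], 'torque': [-0.047, 0.003, 0.014], 'finger_force': 0.0, 'opening': 1.002} 0.0187
scene [ 1.16 -0.86  1.12]
fruit_trug [341. 266.] 0.76 [ 0.527 -0.006  0.018]
fruit_trug [316. 173.] 0.61 [0.235 0.242 0.018]
fruit_trug [158. 277.] 0.56 [ 0.21  -0.322  0.018]
fruit_trug [367. 375.] 0.56 [ 0.766 -0.22   0.018]
fruit_trug_handle [314. 132.] 0.72 [0.214 0.26  0.143]
fruit_trug_handle [151. 238.] 0.69 [ 0.209 -0.315  0.143]
fruit_trug_handle [340. 226.] 0.65 [ 0.517 -0.003  0.143]
fruit_trug_handle [318. 307.] 0.41 [ 0.636 -0.226  0.143]
tangerine_1 [357. 264.] 0.85 [0.554 0.021 0.024]
tangerine_1 [325. 262.] 0.73 [ 0.49  -0.024  0.024]
tangerine_1 [217. 399.] 0.62 [ 0.572 -0.468  0.024]
counter [418. 214.] 0.69 [0.565 0.28  0.018]
lever_pivot [414. 197.] 0.92 [0.543 0.282 0.
[... 509 characters left out ...]
8]
fruit_trug_handle [238. 332.] 0.83 [ 0.183 -0.32   0.143]
fruit_trug_handle [319. 222.] 0.8 [ 0.513 -0.007  0.143]
fruit_trug_handle [174. 212.] 0.77 [0.196 0.215 0.143]
tangerine_1 [316. 266.] 0.72 [ 0.496 -0.021  0.024]
tangerine_1 [331. 258.] 0.72 [ 0.551 -0.002  0.024]
tangerine_1 [439. 372.] 0.62 [ 0.544 -0.482  0.024]
counter [285. 214.] 0.89 [0.548 0.295 0.018]
counter [331. 255.] 0.68 [0.562 0.019 0.018]
lever_pivot [287. 201.] 0.69 [0.551 0.288 0.065]
lever_post [317. 232.] 0.74 [0.519 0.018 0.101]
lever_post [294. 203.] 0.49 [0.536 0.199 0.101]
spoon [320. 234.] 0.61 [0.59  0.135 0.018]
cutter [361. 284.] 0.49 [ 0.566 -0.137  0.018]
cutter [382. 320.] 0.38 [ 0.536 -0.281  0.018]
```

View pics/scene0.png

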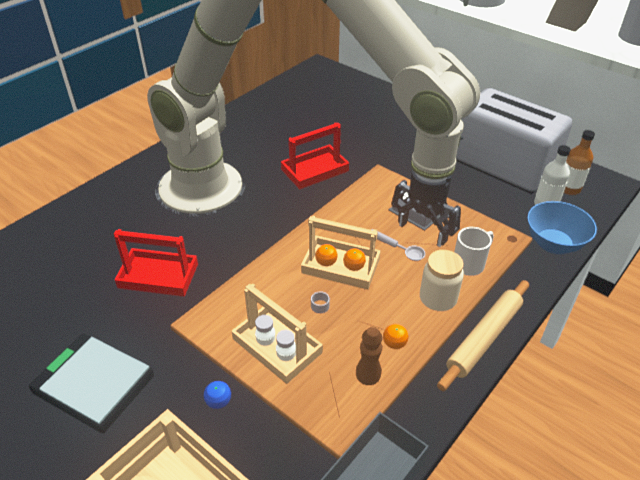

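View pics/side0.png

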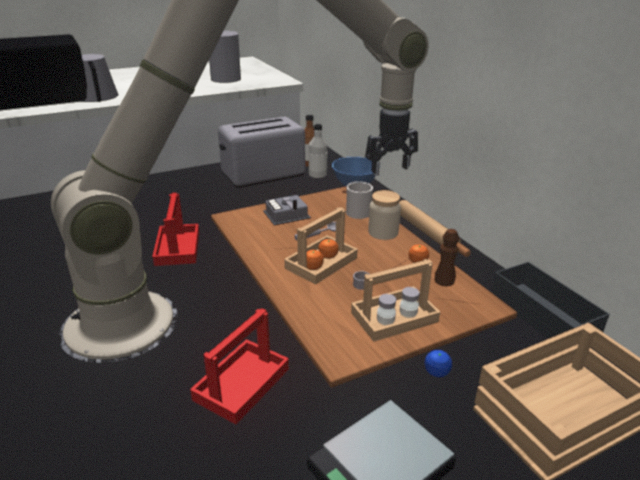

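The scene view shows the candidates for the fruit trug: the light-wood tray at (341,260) holding two tangerines, the light-wood tray at (278,340) holding jars, and red ones at (157,265) and (315,160). Only (341,260) fits, because it is wood and holds oranges. In the side view it is at (320,255). The counter is at (285,208) in the side view and hidden behind the gripper in the scene view. Next I'll move towards the counter and confirm with a crop.

```bash
python3 -m inch '[[[1,-0.6,-0.3,0,0,0,-1],[1.8,-1.1,-0.7,0,0,0,-1],[2.6,-1.6,-1.2,0,0,0,-1],[3.3,-2.2,-1.5,0,0,0,-1],[3.3,-2.2,-1.5,0,0,0,-1]]]'
python3 - <<'E'
from h import *
ps={c:optics.grab_frame(c) for c in ('scene','side','wrist')}
c=[cv2.resize(ps['scene']['img'][150:300,280:480],None,fx=2,fy=2,interpolation=3),cv2.resize(ps['side']['img'][160:310,230:430],None,fx=2,fy=2,interpolation=3)]
cv2.imwrite('pics/crop1.png',np.hstack(c)[:,:,::-1]); save(ps['wrist'],'w1.png')
p=ps['wrist'];print(np.round(-np.array(p['R']).T@np.array(p['t']),3),np.round(p['R'],2).tolist())
for c,p in ps.items():
    for n,z in [('fruit_trug_handle',.143),('counter',.018),('lever_pivot',.065),('lever_post',.101)]:
        for r in finder.mark_of(p,n)[:4]: print(c,n,np.round(r['point']),round(r['conf'],2),np.round(atz(p,r['point'],z),3))
E
```

```text
time_s: 1.32
position: [0.6339, 0.14, 0.2943]
tcp_rot: [0.704, 0.71, 0.002, -0.001]
wrist_force: [0.3, 0.9, -0.4]
opening: 0.998
finger_force: 0.0
[0.636 0.202 0.434] [[1.0, 0.01, 0.0], [0.0, -0.97, 0.26], [0.0, -0.26, -0.97]]
scene fruit_trug_handle [318. 136.] 0.79 [0.236 0.251 0.143]
scene fruit_trug_handle [342. 226.] 0.77 [ 0.519 -0.     0.143]
scene fruit_trug_handle [147. 242.] 0.59 [ 0.212 -0.329  0.143]
scene fruit_trug_handle [418. 197.] 0.57 [0.597 0.204 0.143]
scene counter [420. 213.] 0.79 [0.565 0.29  0.018]
scene lever_pivot [417. 198.] 0.58 [0.552 0.286 0.065]
scene lever_post [402. 199.] 0.57 [0.546 0.218 0.101]
scene lever_post [395. 246.] 0.39 [0.631 0.064 0.101]
side fruit_trug_handle [236. 334.] 0.8 [ 0.178 -0.323  0.143]
side fruit_trug_handle [170. 213.] 0.78 [0.184 0.211 0.143]
side fruit_trug_handle [322. 222.] 0.76 [ 0.521 -0.004  0.143]
side fruit_trug_handle [287. 200.] 0.67 [0.492 0.15  0.143]
side counter [284. 215.] 0.74 [0.542 0.29  0.018]
side counter [359. 284.] 0.47 [ 0.562 -0.133  0.018]
side lever_pivot [287. 203.] 0.62 [0.546 0.276 0.065]
side lever_post [295. 203.] 0.5 [0.539 0.201 0.101]
side lever_post [320. 234.] 0.3 [0.524 0.007 0.101]
wrist fruit_trug_handle [207. 369.] 0.93 [ 0.523 -0.003  0.143]
wrist counter [247.  60.] 0.82 [0.551 0.296 0.018]
wrist counter [239.  52.] 0.46 [0.543 0.304 0.018]
wrist lever_pivot [239.  53.] 0.77 [0.553 0.292 0.065]
wrist lever_post [228. 124.] 0.84 [0.548 0.224 0.101]
```

View pics/crop1.png

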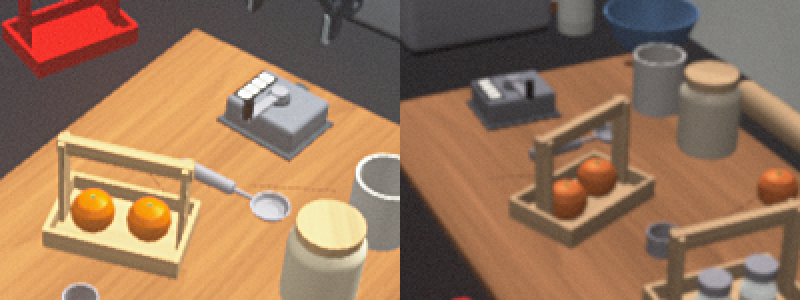

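View pics/w1.png

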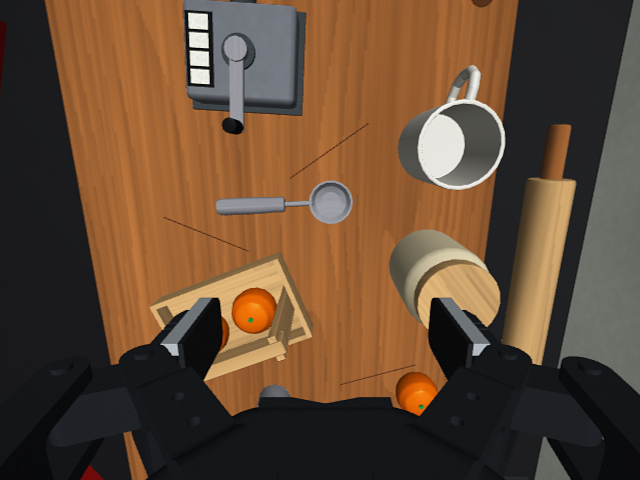

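The crop confirms the tray with two tangerines. It is turned about +20°, with its handle near (0.521,-0.003). In the wrist view the lever pivot is at (236,48) and the post at (232,126), so the counter is turned about -5° and the post is near (0.547,0.220). I'll close the fingers and go to the post's -x side.

```bash
python3 -m inch '[[[0.4,-0.7,0.3,0,0,0,1],[0.8,-1.4,0.7,0,0,0,1],[1.2,-2.1,1.1,0,0,0,1],[1.6,-2.8,1.5,0,0,0,1],[1.95,-3.25,1.8,0,0,0,1]]]'; python3 -m inch '[[[0,0,0,0,0,0,1],[0,0,0,0,0,0,1]]]';  python3 - <<'E'
from h import *
ps={c:optics.grab_frame(c) for c in ('scene','side','wrist')}
l=[]
for c,p in ps.items():
    for n,z in [('lever_pivot',.065),('lever_post',.101)]:
        for r in finder.mark_of(p,n)[:3]: print(c,n,np.round(r['point']),round(r['conf'],2),np.round(atz(p,r['point'],z),3))
save(ps['wrist'],'w2.png')
E
```

```text
time_s: 2.48
position: [0.504, 0.2106, 0.2184]
tcp_rot: [0.707, 0.707, -0.001, -0.0]
wrist_force: [-0.8, 0.6, -0.6]
opening: 0.298
finger_force: 0.0
time_s: 2.65
position: [0.5061, 0.2109, 0.219]
tcp_rot: [0.706, 0.708, -0.0, -0.0]
wrist_force: [1.4, 0.2, 0.7]
opening: 0.009
finger_force: 0.0
scene lever_pivot [415. 200.] 0.62 [0.551 0.277 0.065]
scene lever_post [406. 200.] 0.67 [0.555 0.22  0.101]
scene lever_post [467. 261.] 0.26 [0.787 0.129 0.101]
side lever_pivot [285. 204.] 0.6 [0.54  0.275 0.065]
side lever_post [295. 200.] 0.45 [0.545 0.214 0.101]
wrist lever_pivot [380. 130.] 0.8 [0.553 0.293 0.065]
wrist lever_post [376. 219.] 0.86 [0.547 0.226 0.101]
wrist lever_post [400. 284.] 0.3 [0.568 0.173 0.101]
```

View pics/w2.png

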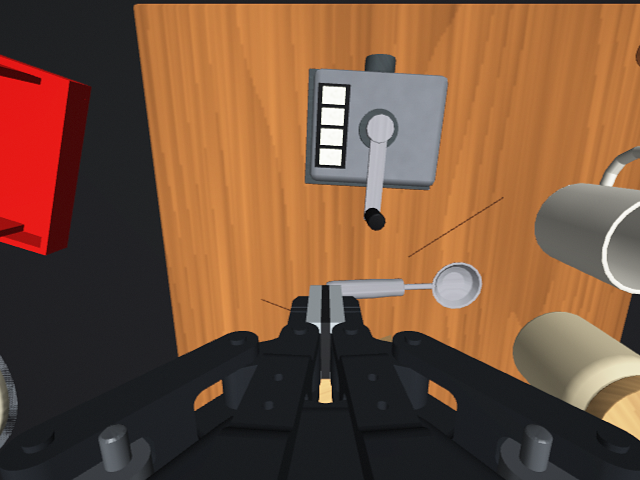

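The wrist view shows the post top at (376,216), the pivot at (380,128) and the shut fingertips at (326,290), left of the post. I'll descend beside the post.

```bash
python3 -m inch '[[[0.3,0,0.9,0,0,0,1],[0.3,0,1.8,0,0,0,1],[0.3,0,2.7,0,0,0,1],[0.3,0,3.4,0,0,0,1],[0.3,0,3.45,0,0,0,1]]]'; python3 -m inch '[[[0,0.2,0,0,0,0,1],[0,0.4,0,0,0,0,1],[0,0.5,0,0,0,0,1],[0,0.5,0,0,0,0,1]]]'
```

```text
time_s: 3.52
position: [0.5049, 0.2209, 0.077]
tcp_rot: [0.707, 0.707, -0.003, -0.001]
wrist_force: [-0.8, -0.3, 0.3]
opening: 0.005
finger_force: 0.0
time_s: 3.85
position: [0.5294, 0.2222, 0.0831]
tcp_rot: [0.708, 0.707, 0.002, 0.001]
wrist_force: [-1.3, -0.2, 0.6]
opening: 0.0
finger_force: 0.4
```

```bash
python3 -m inch '[[[0,0.3,0,0,0,0,1],[0.05,0.6,0,0,0,0,1],[0.2,0.9,0,0,0,0,1],[0.35,1.1,0,0,0,0,1],[0.5,1.3,0,0,0,0,1]]]'; python3 -m inch '[[[0.05,0.1,0,0,0,0,1],[0.1,0.15,0,0,0,0,1],[0.1,0.15,0,0,0,0,1]]]'
python3 - <<'E'
from h import *
ps={c:optics.grab_frame(c) for c in ('scene','side','wrist')}
for c,p in ps.items():
    for n,z in [('lever_pivot',.065),('lever_post',.101)]:
        for r in finder.mark_of(p,n)[:3]: print(c,n,np.round(r['point']),round(r['conf'],2),np.round(atz(p,r['point'],z),3))
save(ps['wrist'],'w3.png')
E
```

```text
time_s: 4.27
position: [0.5794, 0.242, 0.0823]
tcp_rot: [0.707, 0.707, 0.0, 0.0]
wrist_force: [-2.7, -1.6, 0.8]
opening: -0.003
finger_force: 1.4
time_s: 4.52
position: [0.5839, 0.2464, 0.0814]
tcp_rot: [0.707, 0.707, -0.001, -0.001]
wrist_force: [-4.1, 0.0, 4.0]
opening: -0.002
finger_force: 2.2
scene lever_pivot [342. 228.] 0.19 [0.473 0.065 0.065]
scene lever_post [426. 204.] 0.51 [0.602 0.243 0.101]
side lever_pivot [286. 204.] 0.65 [0.54  0.27  0.065]
side lever_post [309. 196.] 0.58 [0.596 0.226 0.101]
wrist lever_pivot [253. 196.] 0.88 [0.551 0.293 0.065]
wrist lever_post [376. 325.] 0.6 [0.604 0.248 0.101]
```

View pics/w3.png

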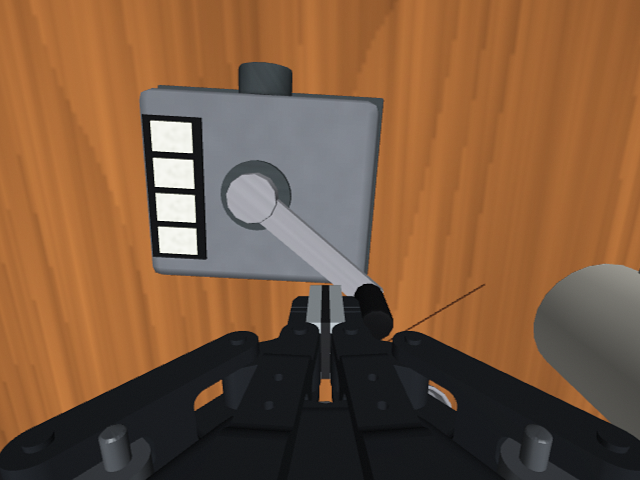

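The lever runs from (250,197) to (370,295), near the stop. I'll press on until the force rises.

```bash
python3 -m inch '[[[0,0.1,0,0,0,0,1],[0,0.2,0,0,0,0,1],[0,0.2,0,0,0,0,1]]]'; python3 -m inch '[[[0,0.1,0,0,0,0,1],[0,0.2,0,0,0,0,1],[0,0.2,0,0,0,0,1]]]'
```

```text
time_s: 5.22
position: [0.5855, 0.2468, 0.0806]
tcp_rot: [0.706, 0.708, -0.005, -0.004]
wrist_force: [-24.9, 2.2, 16.3]
opening: -0.005
finger_force: 12.7
time_s: 5.47
position: [0.5867, 0.2472, 0.0801]
tcp_rot: [0.705, 0.709, -0.01, -0.007]
wrist_force: [-43.1, 2.8, 29.1]
opening: -0.001
finger_force: 22.8
```

The force rose to 43 N with no further movement, so the lever is hard on the stop. Next I'll back off so it springs back, then rise.

```bash
python3 -m inch '[[[-0.1,-0.7,0,0,0,0,1],[-0.2,-1.5,0,0,0,0,1],[-0.3,-2.3,0,0,0,0,1],[-0.3,-2.5,-0.3,0,0,0,1],[-0.3,-2.5,-1.2,0,0,0,1]]]'; python3 -m inch '[[[0,0,-1,0,0,0,1],[0,0,-2,0,0,0,1],[0,0,-3,0,0,0,0],[-0.9,0.3,-3.5,0,0,0,-1],[-1.8,0.3,-3.5,0,0,0,-1]]]'
python3 - <<'E'
from h import *
ps={c:optics.grab_frame(c) for c in ('scene','side','wrist')}
for c,p in ps.items():
    for n,z in [('fruit_trug_handle',.143),('fruit_trug',.018),('tangerine_1',.024),('lever_pivot',.065),('lever_post',.101)]:
        for r in finder.mark_of(p,n)[:4]: print(c,n,np.round(r['point']),round(r['conf'],2),np.round(atz(p,r['point'],z),3))
save(ps['wrist'],'w4.png')
E
```

```text
time_s: 5.88
position: [0.4965, 0.2332, 0.1264]
tcp_rot: [0.706, 0.708, -0.004, -0.001]
wrist_force: [0.6, 0.7, 0.2]
opening: 0.0
finger_force: 0.0
time_s: 6.3
position: [0.5171, 0.1644, 0.2746]
tcp_rot: [0.706, 0.709, 0.006, 0.002]
wrist_force: [1.8, -0.6, -0.3]
opening: 0.417
finger_force: 0.0
scene fruit_trug_handle [341. 230.] 0.79 [ 0.527 -0.011  0.143]
scene fruit_trug_handle [149. 238.] 0.67 [ 0.205 -0.318  0.143]
scene fruit_trug_handle [317. 132.] 0.65 [0.222 0.264 0.143]
scene fruit_trug_handle [366. 374.] 0.36 [ 0.809 -0.294  0.143]
scene fruit_trug [314. 172.] 0.7 [0.226 0.243 0.018]
scene fruit_trug [339. 264.] 0.69 [ 0.518 -0.005  0.018]
scene fruit_trug [157. 277.] 0.63 [ 0.208 -0.324  0.018]
scene tangerine_1 [215. 397.] 0.83 [ 0.564 -0.466  0.024]
scene tangerine_1 [323. 261.] 0.82 [ 0.486 -0.027  0.024]
scene tangerine_1 [356. 263.] 0.68 [0.551 0.021 0.024]
scene lever_pivot [419. 199.] 0.61 [0.557 0.286 0.065]
scene lever_post [406. 199.] 0.71 [0.553 0.225 0.101]
side fruit_trug_handle [172. 212.] 0.81 [0.191 0.219 0.143]
side fruit_trug_handle [236. 334.] 0.61 [ 0
[... 432 characters left out ...]
88. 202.] 0.96 [0.551 0.28  0.065]
side lever_pivot [394. 318.] 0.23 [ 0.526 -0.338  0.065]
side lever_post [384. 232.] 0.72 [ 0.68  -0.058  0.101]
side lever_post [296. 201.] 0.43 [0.545 0.21  0.101]
wrist fruit_trug_handle [333. 399.] 0.65 [0.521 0.002 0.143]
wrist fruit_trug [ 41. 106.] 0.86 [0.215 0.27  0.018]
wrist fruit_trug [328. 331.] 0.74 [0.518 0.002 0.018]
wrist fruit_trug [362. 147.] 0.55 [0.557 0.226 0.018]
wrist tangerine_1 [354. 326.] 0.96 [0.551 0.012 0.024]
wrist tangerine_1 [543. 163.] 0.75 [0.755 0.208 0.024]
wrist tangerine_1 [306. 348.] 0.74 [ 0.49  -0.019  0.024]
wrist lever_pivot [366.  70.] 0.83 [0.553 0.294 0.065]
wrist lever_post [360. 151.] 0.86 [0.545 0.222 0.101]
```

View pics/w4.png

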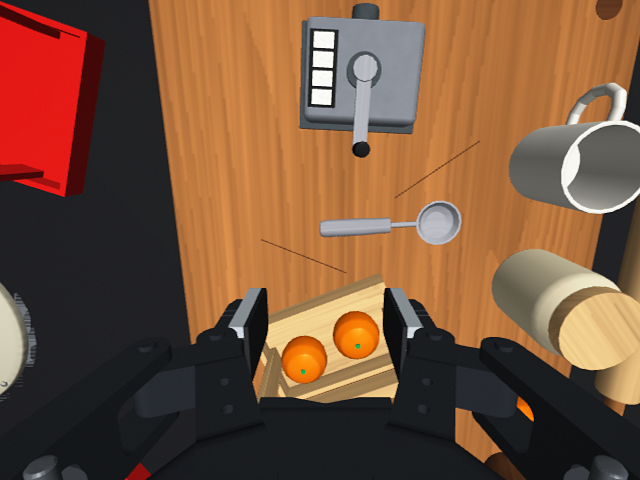

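The lever has sprung back, with the post at (361,149) directly below the pivot at (365,68). The trug is at about (330,340). Now the trug's yaw from the picture edges.

Run:
```python
from h import *
p=optics.grab_frame('wrist')
a,b=atz(p,(270,328),.048),atz(p,(383,279),.048);print(np.degrees(np.arctan2(*(b-a)[1::-1])))
p=optics.grab_frame('scene')
a,b=atz(p,(311,219),.154),atz(p,(375,232.5),.154);print(a,b,(a+b)/2,np.degrees(np.arctan2(*(b-a)[1::-1])))
print(sensors.get_state()['position'])
```

```text
25.345437487589898
[ 0.45579366 -0.03714509  0.154     ] [0.59837788 0.02208789 0.154     ] [ 0.52708577 -0.0075286   0.154     ] 22.559195749357027
[0.51300691 0.16202399 0.26928094]
```

```bash
python3 -m inch '[[[-0.8,0,0,0,0,1.4,-1],[-1.7,0.1,0,0,0,2.8,-1],[-2.5,0.1,0,0,0,4.2,-1],[-3.4,0.2,0,0,0,5.6,-1],[-4.15,0.2,0,0,0,7,-1]]]'; python3 -m inch '[[[0,0,0,0,0,1.4,-1],[0,0,0,0,0,2.8,-1],[0,0,0,0,0,4.2,-1],[0,0,0,0,0,5.6,-1],[0,0,0,0,0,6.4,-1]]]';python3 -m inch '[[[0,0,0,0,0,0,-1],[0,0,0,0,0,0,-1]]]'
python3 - <<'E'
from h import *
from scipy.spatial.transform import Rotation as R
s=sensors.get_state();M=R.from_quat(s['tcp_rot']).as_matrix();print(np.round(M,2).tolist(),s['position'])
for c in ('scene','side','wrist'):
    p=optics.grab_frame(c)
    for r in finder.mark_of(p,'fruit_trug_handle')[:3]:
        X=atz(p,r['point'],.143);print(c,np.round(r['point']),round(r['conf'],2),np.round(X,3),'tool units',np.round(M.T@(X-s['position'])/.04,2))
save(p,'w5.png')
E
```

```text
time_s: 7.72
position: [0.5213, -0.0064, 0.2695]
tcp_rot: [0.889, 0.459, 0.0, 0.0]
wrist_force: [0.6, 0.2, -0.3]
opening: 0.999
finger_force: 0.0
time_s: 8.13
position: [0.521, -0.0041, 0.2693]
tcp_rot: [0.981, 0.196, 0.0, 0.0]
wrist_force: [0.2, 0.5, 0.2]
opening: 1.002
finger_force: 0.0
time_s: 8.3
position: [0.521, -0.0039, 0.2693]
tcp_rot: [0.98, 0.201, -0.0, 0.0]
wrist_force: [0.7, 0.2, -0.2]
opening: 1.0
finger_force: 0.0
[[0.92, 0.39, 0.0], [0.39, -0.92, -0.0], [-0.0, 0.0, -1.0]] [ 0.52099631 -0.00387423  0.26928335]
scene [313. 133.] 0.95 [0.216 0.254 0.143] tool units [-4.48 -8.93  3.16]
scene [342. 230.] 0.7 [ 0.527 -0.009  0.143] tool units [0.09 0.19 3.16]
scene [148. 239.] 0.69 [ 0.208 -0.323  0.143] tool units [-10.33   4.25   3.16]
side [238. 334.] 0.97 [ 0.183 -0.326  0.143] tool units [-10.93   4.08   3.16]
side [317. 222.] 0.82 [ 0.51  -0.002  0.143] tool units [-0.24 -0.16  3.16]
side [174. 211.] 0.82 [0.198 0.221 0.143] tool units [-5.21 -8.34  3.16]
wrist [326. 235.] 0.83 [ 0.522 -0.003  0.143] tool units [ 0.03 -0.01  3.16]
```

View pics/w5.png

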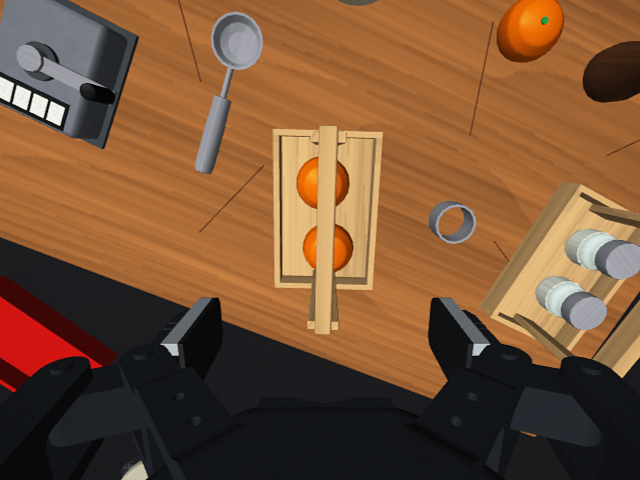

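The handle runs from (328,130) to (323,333), aligned with the tool and centred between the fingers. I'll descend and close on it.

```bash
python3 -m inch '[[[0,0,0.8,0,0,0,-1],[0,0,1.6,0,0,0,-1],[0,0,2.4,0,0,0,-1],[0,0,3.2,0,0,0,-1],[0,0,3.65,0,0,0,-1]]]'; python3 -m inch '[[[0,0,0,0,0,0,0],[0,0,0,0,0,0,0.2],[0,0,0,0,0,0,0.4],[0,0,0,0,0,0,1],[0,0,0,0,0,0,1]]]'; python3 -m inch '[[[0,0,0,0,0,0,1],[0,0,0,0,0,0,1],[0,0,0,0,0,0,1],[0,0,0,0,0,0,1]]]'
```

```text
time_s: 9.02
position: [0.5199, -0.004, 0.1206]
tcp_rot: [0.98, 0.2, -0.001, -0.0]
wrist_force: [-0.8, -1.0, -0.7]
opening: 1.001
finger_force: 0.0
time_s: 9.43
position: [0.5218, -0.0039, 0.1247]
tcp_rot: [0.98, 0.199, 0.001, 0.0]
wrist_force: [0.4, -0.3, 0.2]
opening: 0.301
finger_force: 0.0
time_s: 9.77
position: [0.5217, -0.0039, 0.1246]
tcp_rot: [0.98, 0.199, 0.001, -0.0]
wrist_force: [-1.2, 0.5, 8.5]
opening: 0.157
finger_force: 58.5
```

```bash
python3 -m inch '[[[0,0,-0.1,0,0,0,1],[0,0,-0.25,0,0,0,1],[0,0,-0.4,0,0,0,1],[0,0,-0.6,0,0,0,1],[0,0,-0.8,0,0,0,1]]]'; python3 -m inch '[[[0,0,-0.2,0,0,0,1],[0,0,-0.4,0,0,0,1],[0,0,-0.6,0,0,0,1],[0,0,-0.75,0,0,0,1],[0,0,-0.8,0,0,0,1]]]'
python3 - <<'E'
from h import *
p=optics.grab_frame('side');w=optics.grab_frame('wrist')
c=[cv2.resize(p['img'][100:340,160:480],(400,300)),cv2.resize(w['img'],(400,300))]
cv2.imwrite('pics/lift.png',np.hstack(c)[:,:,::-1])
E
```

```text
time_s: 10.18
position: [0.5208, -0.004, 0.156]
tcp_rot: [0.98, 0.199, -0.0, 0.0]
wrist_force: [0.2, -0.1, -6.3]
opening: 0.152
finger_force: 58.7
time_s: 10.6
position: [0.5214, -0.004, 0.1885]
tcp_rot: [0.98, 0.199, 0.001, 0.0]
wrist_force: [0.3, -0.3, -6.1]
opening: 0.155
finger_force: 58.7
```

View pics/lift.png

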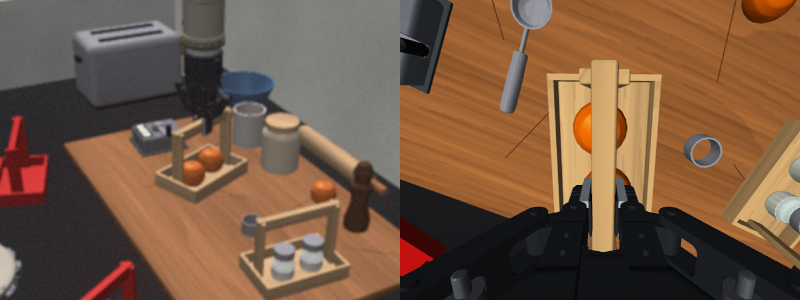

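The trug is off the board and level, with both tangerines inside (left half, around (193,172) and (211,158)). I'll lift it the rest of the way and settle.

```bash
python3 -m inch '[[[0,0,-0.2,0,0,0,1],[0,0,-0.4,0,0,0,1],[0,0,-0.6,0,0,0,1],[0,0,-0.8,0,0,0,1],[0,0,-1,0,0,0,1]]]'; python3 -m inch '[[[0,0,-0.25,0,0,0,1],[0,0,-0.5,0,0,0,1],[0,0,-0.75,0,0,0,1],[0,0,-1,0,0,0,1],[0,0,-1.15,0,0,0,1]]]';python3 -m inch '[[[0,0,0,0,0,0,1],[0,0,0,0,0,0,1],[0,0,0,0,0,0,1],[0,0,0,0,0,0,1],[0,0,0,0,0,0,1]]]'
python3 - <<'E'
from h import *
p=optics.grab_frame('side');w=optics.grab_frame('scene')
c=[cv2.resize(p['img'][100:340,160:480],(400,300)),cv2.resize(w['img'][100:340,200:520],(400,300))]
cv2.imwrite('pics/end.png',np.hstack(c)[:,:,::-1])
E
```

```text
time_s: 11.12
position: [0.5211, -0.0041, 0.2283]
tcp_rot: [0.98, 0.199, 0.0, 0.0]
wrist_force: [0.7, 0.5, -6.5]
opening: 0.151
finger_force: 58.7
time_s: 11.53
position: [0.5214, -0.0041, 0.2749]
tcp_rot: [0.98, 0.199, 0.001, 0.0]
wrist_force: [-0.2, 0.2, -5.4]
opening: 0.156
finger_force: 58.8
time_s: 11.95
position: [0.5207, -0.004, 0.2727]
tcp_rot: [0.98, 0.199, -0.001, 0.0]
wrist_force: [0.5, 0.4, -6.1]
opening: 0.149
finger_force: 58.8
```

View pics/end.png

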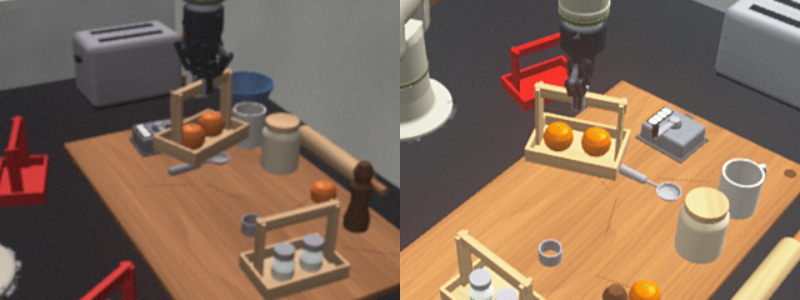

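The trug hangs level, about 15 cm up, with both tangerines in it, at (202,135) in the left half and (578,140) in the right. Everything else is still in place.

```bash
python3 -c "
from station import job;print(job.finish_job())"
```

```text
the job is handed in; nothing more can be done
None
```

The counter lever was swung to its stop and sprang back; the fruit trug is held level about 15 cm above the board with both tangerines in it, and the job is handed in at about 12 s. One risk: the fingertips pressed the lever post at the stop with about 52 N at the wrist (limit 120 N), which only matters if the 40 N limit also covers the fingers.

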